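# Hang the loaded pan on the letter scale and let the beam down

## Robot

A 6-joint arm with a two-finger parallel gripper is mounted at the origin on a cart in front of the work surface, level with it; the furniture and walls round the work are solid. World frame = base frame: x ahead of the robot, y to its left, z up, the work surface at z = 0. Lengths are in mm, angles in degrees, forces in N, time in s.
With the tool pointing down it reaches from about 275 to 825 mm from the base axis. Payload 4.9 kg.
Tool frame: the origin (TCP) lies at the very end of the fingers, on their centre line; the grasp point (between the pads) lies 19 mm behind it (env.grasp_offset is the z of the grasp point in the tool frame, in mm); z points along the fingers, y is the line along which they close (so a half turn about z gives the same grasp; the last joint's range is limited). The gripper opens to 85 mm and grips with 20 to 120 N. Pads are 22 mm wide; open, the fingers measure 114 mm over their backs; the gripper's body (76 mm by 85 mm) begins 54 mm behind the grasp point. The pads swing forward as they close: fully open they stand 13 mm farther back than shut.
Start: joints at [-81.486, 18.69, -11.035, 60.275, 0, 82.311], TCP at [153.487, -528.167, 231.281] pointing down, gripper open.
Joint ranges: [-152.03, 152.03], [-55.5, 102.48], [-74.3, 77.21], [-110.64, 120.58], [-84.22, 78.4], [-180, 180]. Speed limits (degrees/s): [147.25, 147.25, 180, 180, 180, 180].

## Interface

Orientations are given as [roll, pitch, yaw] about the fixed x, y, z axes, in that order (R = Rz(yaw) Ry(pitch) Rx(roll)).
In Python, from workcell import env, viewer gives the robot as it stands.
- The arm moves only by the tool jog_arm, never from a script. Its arguments are lists of equal length, an entry for each row: "travel": the shift along the tool's x, y, z in m, a list of three; "roll": the turn about the tool's z in rad. In form: {"travel": [[dx, dy, dz], ...], "roll": [roll, ...]}. A call has 1 to 8 rows; each row shifts and turns the commanded pose from where the row before left it, along the tool's axes as they then stand; what a row does not reach is not made up. A row lasts 1/8 s, in which the tool goes at most 62.5 mm and 10.7 degrees, less where a joint would pass 70% of its speed; a pose out of reach is approached as far as the arm can. A call with a gripper value outside its range is refused whole. "jaw" is the closure, from 0 (fully open) to 1 (shut), set as the call begins (left out, the last holds). The fingers move at their own pace and stop on an object; the grip force is fixed at half the most. Time passes only in rows, so rows that do not move let the fingers close. It gives the time, the measured TCP pose, the force, the opening and the grip force at its end, in the units of the state.
- env.observe(): the state, without advancing time (a new reading comes with each control period).
- viewer.grab_frame(name): name is "scene" or "top" or "wrist"; returns (picture, depth): 420x560x3 uint8, red, green, blue; 420x560 float32, mm along the optical axis (not along the pixel's ray), 0 where there is no reading.
- viewer.camera_model(name): a dict with "fx", "fy", "cx", "cy" (pixels), "extrinsics" (4x4, takes a point from camera to world coordinates). Camera axes: x right, y down, z forward; pixel columns grow to the right and rows downward; lengths in mm; the calibration is good to about 2 mm. The wrist camera is an equidistant fisheye: a pixel r from the principal point sees the ray r / f radians off the axis. A picture is of the moment at which its call begins: read the wrist's pose just before it. camera_model takes no time and is no camera call; for the wrist camera it gives the pose at the moment of the call.
- env.close_job(): hands the job in; it is judged then, once.
The state is a dict: "time_s": time; "joints": joint angles; "qd": joint speeds; "joint_torque": joint torques, N m; "tool_pos": TCP position; "eef_rot": TCP orientation; "force": force on the tool from outside, world axes, zero at the start; "wrist_torque": the same for the moment, N m; "width": finger opening in mm; "grasp_force": force on a finger pad.
Only numpy, scipy, OpenCV 4.12 (cv2) and the standard library are available. Lean on these libraries where they do the work, as an engineer would, in place of code of your own. Each camera call takes 0.05 s, during which the arm holds its last target. There are 200 camera calls.

## Task

Weigh the packet: lift the scale pan, with the packet in it, by its black lug, thread the pan's eye over the turned-up tip of the letter scale's beam and seat it in the saddle just behind the tip. Still holding it, ease it down gently until the beam carries the whole weight, no more and no less, with the lopsided pan at the lean it takes by itself, so that when you let go the beam neither drops nor springs up and the pan does not swing, but hangs still and clear of the base. Do not spill the packet or force the beam, and leave the other things on the desk alone.

Things in the scene. Friction and masses are not known exactly. Their poses are not given: they have to be found in the camera images.
- scale: Letter scale, fixed: grey base 300 x 112 x 18 mm (long side along x); a column 30 mm behind its centre (+x) bears an aluminium beam on a pivot 200 mm above the desk. The beam runs forward (-x, to the robot) to the saddle, and back to a steel counterweight and an index before a white graduated plate (top at 258 mm). Nothing stands over its front half. Origin: centre of the underside, z up.
- saddle (a point): Seat for the pan: low point, on the upper side, of the bent 8 mm steel rod that ends the beam, 130 mm before the pivot, 219 mm above the desk when empty; it moves with the beam. 13 mm farther out the rod ends in a tip turned up 9 mm over the saddle (11 mm when empty, the beam leaning up); behind, the rod climbs 8 mm again. Its x axis points back along the beam.
- scale_beam (a joint): Beam angle, rad: 0 empty (front leans up 0.15), grows as the front sinks, lower stop 0.46. Sprung: 0.1 N m starts it, then 2.4 N m/rad (saddle: 1 mm per 0.14 N), lightly damped. Pan and packet (2.5 to 7.5 N, unknown) balance it at 0.09 to 0.36, 12 to 46 mm down; feel for it: there the wrist carries nothing. Once let go it must stay under 0.3 rad/s; never on the stop.
- pan: Scale pan, loose, 160 g: round steel dish 120 mm wide, 18 mm high (floor 4 mm), on the desk. One 8 mm neck rises from the rim on the +y side (64 mm out) to about 90 mm and bends over to an eye above the dish's middle, with a black lug on top; so its weight lies off centre and hung freely it leans 3 to 11 degrees. Origin: centre of its underside, z up; x square to the plane of neck and eye.
- eye (a point): The pan's seat: underside of the apex of its eye, 130.5 mm above the pan's underside on its middle axis; a closed window of 7 mm rod in the pan's y-z plane, 16 mm wide, 29 mm high. Loaded, the pan's centre of weight lies about 100 mm below it and 5 to 19 mm to the neck's side: hung freely the pan leans until that is below the saddle. Let go, it must not swing over 0.5 rad/s. Axes as the pan's.
- lug (a point): Centre of the black flat lug to hold the pan by: 8 mm thick along the pan's x, 26 mm wide along y, 42 mm high, 164 mm above the pan's underside (33.5 mm above the eye point). Axes as the pan's.
- packet: Small cardboard packet with a white paper band, 66 x 46 x 32 mm, lying loose in the dish a little off centre, 100 to 600 g. Origin: centre of its underside.
- rubber_stamp: Office stamp with a black knob, 25 x 48 x 65 mm, standing behind the pan. Bystander. Origin: centre of its underside.
- ink_pad: Closed blue ink pad tin, 58 x 86 x 17 mm, behind the pan. Bystander. Origin: centre of its underside.
- stapler: Dark stapler, 34 x 145 x 47 mm, left of and behind the pan. Bystander. Origin: centre of its underside.
- pen_desk: White pen with green ends, 145 mm long, 9 mm thick, lying left of the pan. Bystander. Origin: centre of its underside.
- letter_opener: Brass letter opener with a dark wooden handle, 214 mm long, lying on the left. Bystander. Origin: centre of its underside.
Not all that is in view belongs to the job. What is meant by the packet is not pink, and is the smaller of those in its own colour.

How it is judged (in metres and radians):
On the way, in this order (a step that is already met when the one before it is completed fails the run):
1. the pan is lifted clear of the desk with the packet in it (height (world z) of pan above 0.03 m and distance between packet and pan below 0.045 m), for 0.2 s.
2. the eye is seated on the saddle and bears on the beam while the gripper still holds the pan (distance between eye and saddle below 0.01 m and contact force between pan and scale above 0.5 N and contact force between the fingers and pan above 2 N), for 0.2 s.
At the end, for the whole second after the job is handed in: The pan hangs by its eye on the saddle (within 10 mm), bears on the beam, is clear of the base (underside over 30 mm above the desk), holds the packet, and is still (under 50 mm/s, 0.5 rad/s; beam under 0.2 rad/s) (all of step 1 and distance between eye and saddle below 0.01 m and contact force between pan and scale above 1.5 N and linear speed of pan below 0.05 m/s and angular speed of pan below 0.5 rad/s and velocity of joint scale_beam between -0.2 and 0.2 rad/s); the robot touches nothing.
It fails at once if let go, the beam drops or springs (faster than 0.3 rad/s) ((velocity of joint scale_beam above 0.3 rad/s or velocity of joint scale_beam below -0.3 rad/s) and contact force between the fingers and pan below 0.05 N and height (world z) of pan above 0.03 m).
It fails at once if the beam is forced: down to its lower stop, or pushed by the pan with over 15 N (value of joint scale_beam above 0.45 rad or contact force between pan and scale above 15 N).
It fails at once if the pan, let go on the saddle, swings faster than 0.5 rad/s (angular speed of pan above 0.5 rad/s and contact force between the fingers and pan below 0.05 N and height (world z) of pan above 0.03 m).
It fails at once if the packet is spilt from the pan (distance between packet and pan above 0.045 m).
It fails at once if a bystander is moved by more than 20 mm (distance of any of rubber_stamp, ink_pad, stapler, pen_desk, letter_opener from where it was at the start of the episode above 0.02 m).
It also fails if it takes over 72 s, if anything falls off the work surface, if the arm or the gripper's body presses on something with over 40 N, if the wrist force passes 120 N, or if a joint passes its speed limit or range.

## Working session

There is one attempt and no reset: what is moved stays moved. The work goes in short steps, Python scripts to look and compute and a tool call to move; the robot and the scene stay as the last step left them, time stands still between calls to the robot, and variables do not carry over. Pictures are saved under pics/ and viewed, at most 10 in all, crops included, and the job is handed in when it is done.

Besides the shell and the picture viewer there is one more tool, called after "Request:" as a command line: name --pt "numbers of a row" for each row, then --argument value for the rest. jog_arm: Moves the arm, as the interface text tells. Its arguments: {"type":"object","properties":{"travel":{"type":"array","items":{"type":"array","items":{"type":"number"}}},"roll":{"type":"array","items":{"type":"number"}},"jaw":{"type":"number"}},"required":["travel","roll"]}

```bash
ls; mkdir -p pics; cat > h.py <<'E'
import numpy as np, cv2
from workcell import env, viewer
def grab(n,save):
    m=viewer.camera_model(n); p,d=viewer.grab_frame(n)
    cv2.imwrite(f'pics/{save}.png',p[:,:,::-1]); np.savez(f'pics/{save}.npz',p=p,d=d,K=[m['fx'],m['fy'],m['cx'],m['cy']],T=m['extrinsics'])
def load(s):
    z=np.load(f'pics/{s}.npz'); d=z['d'].astype(float); fx,fy,cx,cy=z['K']
    v,u=np.mgrid[:420,:560]
    P=np.stack([(u-cx)/fx*d,(v-cy)/fy*d,d,np.ones_like(d)],-1)@z['T'].T
    W=P[...,:3]; W[d==0]=np.nan
    return z['p'],d,W
E
python3 - <<'E'
from h import *
grab('scene','s0'); grab('top','t0')
s=env.observe(); print(s, env.grasp_offset)
a=cv2.imread('pics/s0.png');b=cv2.imread('pics/t0.png')
E
```

```text
pics
{'time_s': 0.1, 'joints': array([-8.14846578e+01,  1.87290995e+01, -1.10837152e+01,  6.02776017e+01,
        1.38284110e-04,  8.23109438e+01]), 'qd': array([ 0.07004626, -0.14447525,  0.18031379, -0.00559512,  0.08442445,
       -0.02981602]), 'joint_torque': array([ 2.11524770e-03, -4.44241369e+01,  2.63037014e+01,  7.84382515e-03,
        7.13096014e-06, -9.13484797e-06]), 'tool_pos': array([ 153.42010525, -527.62796193,  230.58604146]), 'eef_rot': array([-1.79910415e+02, -1.22344711e-02,  1.62043887e+01]), 'force': array([ 0.33131271,  0.88398078, -0.64239532]), 'wrist_torque': array([-0.05525043,  0.01646094, -0.00709312]), 'grasp_force': 0.0, 'width': 85.07278941764494} -18.700000000000003
```

View pics/s0.png

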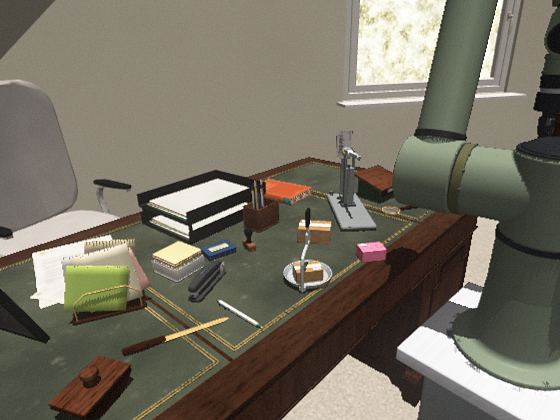

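View pics/t0.png

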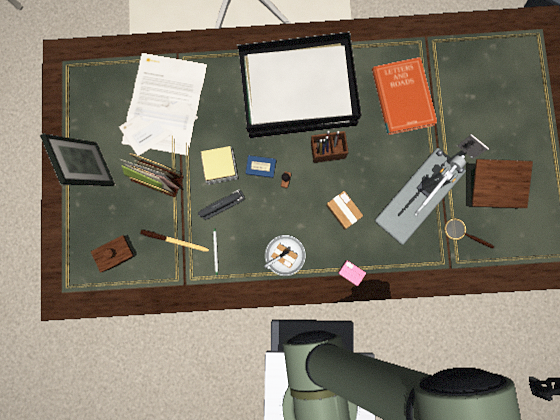

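The top view shows three candidates for the packet: brown with a white band in the dish (285,255), a larger brown one (345,209), and a pink one (352,272). I choose the one in the dish. The scale runs from its front end (395,230) to its back (475,145). Next is a close crop.

```bash
python3 - <<'E'
from h import *
t=cv2.imread('pics/t0.png'); s=cv2.imread('pics/s0.png')
a=cv2.resize(t[225:285,255:315],(400,400),interpolation=2)
b=cv2.resize(t[130:250,370:490],(400,400),interpolation=2)
c=cv2.resize(s[200:300,275:375],(400,400),interpolation=2)[:200+200]
d=cv2.resize(s[125:225,310:410],(400,400),interpolation=2)
im=np.vstack([np.hstack([a,b]),np.hstack([c,d])]); cv2.imwrite('pics/c0.png',cv2.resize(im,(600,600)))
for n in('t0','s0'):
    p,D,W=load(n); 
    print(n,np.nanmin(D[D>0]), (D==0).sum())
    for z0,z1 in((100,300),):
        m=(W[...,2]>z0)&(W[...,2]<z1)&(W[...,0]>200)&(W[...,0]<700)&(abs(W[...,1])<350)
        k,l,st,ce=cv2.connectedComponentsWithStats(m.astype('uint8'))
        for i in range(1,k):
            if st[i,4]>5: print(st[i],np.nanmin(W[l==i],0).round(),np.nanmax(W[l==i],0).round())
p,D,W=load('t0'); 
for uv in((285,255),(345,209),(352,272),(410,240),(480,137)): print(uv,W[uv[1],uv[0]].round(1))
E
```

```text
t0 480.7035827636719 905
[414 155  48  61 625] [ 530. -350.  100.] [ 695. -221.  234.]
[272 250  18  13  56] [410.  93. 100.] [442. 140. 190.]
[302 330  19   3  25] [248.  16. 276.] [254.  57. 299.]
[285 339   5   3   6] [228.  87. 273.] [231.  96. 300.]
s0 539.4349365234375 979
[342 148  19  36 392] [ 530. -347.  100.] [ 690. -219.  227.]
[392 180  19  26 303] [200.  64. 243.] [228. 103. 300.]
[305 208   5  39 166] [420.  98. 100.] [437. 128. 184.]
(285, 255) [431.3 106.1  40.7]
(345, 209) [567.9 -67.3  45.1]
(352, 272) [385.5 -89.   31.6]
(410, 240) [ 483.2 -267.    -3.6]
(480, 137) [ 803.  -486.3   -1.6]
```

View pics/c0.png

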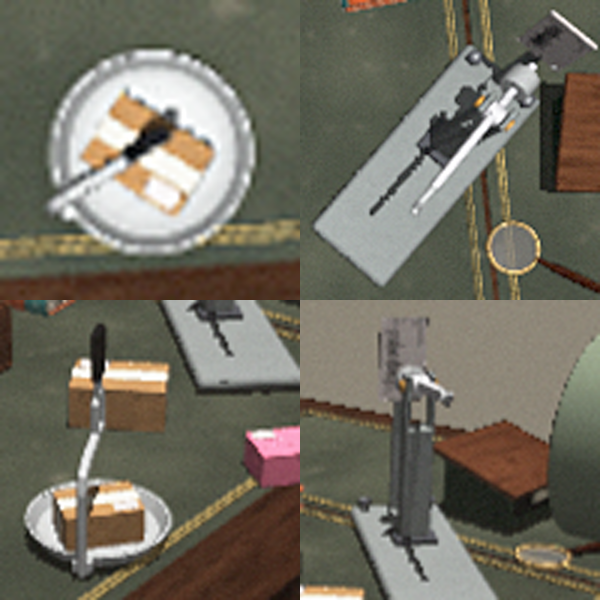

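```bash
python3 - <<'E'
from h import *
for n in('t0','s0'):
    p,D,W=load(n); X,Y,Z=W[...,0],W[...,1],W[...,2]
    near=(np.hypot(X-425,Y-105)<110)
    for lo,hi in((60,90),(90,110),(110,130),(130,150),(150,170),(170,178),(178,192)):
        q=W[near&(Z>lo)&(Z<hi)]
        if len(q): print(n,'neck',lo,hi,len(q),q.mean(0).round(1),q.min(0).round(),q.max(0).round())
    g=p.max(2).astype(int)-p.min(2)
    q=W[near&(Z>6)&(Z<26)&(g<25)&(p.max(2)>110)]
    c,sz,a=cv2.minAreaRect(q[:,:2].astype('f4')); (cx,cy),r=cv2.minEnclosingCircle(q[:,:2].astype('f4'))
    print('dish',len(q),c,sz,cx,cy,r)
    far=(X>450)&(X<860)&(Y<-180)&(Y>-520)
    q=W[far&(Z>11)&(Z<26)&(g<25)]
    k=cv2.minAreaRect(q[:,:2].astype('f4')); print('base',len(q),k,q[:,2].mean(), np.median(q[:,2]))
    q=W[far&(Z>185)&(Z<240)&(Y>-330)]
    for x0 in range(520,700,10):
        r=q[(q[:,0]>=x0)&(q[:,0]<x0+10)]
        if len(r): print(x0,len(r),r.mean(0).round(1),r[:,1].min().round(),r[:,1].max().round(),r[:,2].max().round(1))
E
```

```text
t0 neck 60 90 4 [397.1 160.9  78.3] [396. 159.  70.] [398. 164.  84.]
t0 neck 90 110 54 [414.2 136.1  98.7] [398.  94.  91.] [438. 160. 105.]
t0 neck 110 130 2 [441.1  94.6 127. ] [440.  93. 126.] [442.  96. 128.]
t0 neck 130 150 3 [428.5 109.  135.8] [425.  98. 130.] [434. 117. 147.]
t0 neck 150 170 3 [431.4 102.2 160.1] [428.  95. 153.] [436. 108. 170.]
t0 neck 170 178 1 [424.6 113.  176.6] [425. 113. 177.] [425. 113. 177.]
t0 neck 178 192 28 [433.6 105.4 184.2] [427.  95. 180.] [440. 115. 190.]
dish 565 (433.922607421875, 107.15821838378906) (115.28591918945312, 119.08816528320312) 431.9755859375 108.60428619384766 61.678688049316406
base 2841 ((653.252197265625, -347.40234375), (330.39154052734375, 364.5212097167969), 89.01045989990234) 17.444175733340668 17.347870185928514
530 13 [ 535.  -225.   228.9] -231.0 -221.0 233.7
540 18 [ 545.7 -234.3  221.1] -242.0 -228.0 225.4
550 17 [ 555.1 -241.6  221.9] -247.0 -234.0 226.3
560 17 [ 565.  -250.7  221.5] -258.0 -244.0 225.4
570 20 [ 574.5 -257.9  218.8] -266.0 -251.0 225.7
580 20 [ 585.  -267.5  217.7] -275.0 -259.0 222.1
590 20 [ 59
[... 1370 characters left out ...]
19.0 226.9
540 5 [ 545.6 -230.3  216.3] -234.0 -228.0 221.7
550 6 [ 555.1 -239.1  220.1] -242.0 -236.0 222.2
560 6 [ 565.1 -246.2  214.9] -254.0 -243.0 220.0
570 5 [ 574.9 -253.5  215.3] -255.0 -251.0 219.1
580 4 [ 585.5 -261.6  210.9] -264.0 -259.0 214.9
590 5 [ 594.3 -271.   211.8] -276.0 -266.0 216.0
600 4 [ 606.4 -280.2  206.9] -281.0 -278.0 213.1
610 6 [ 617.1 -293.7  206.9] -316.0 -283.0 211.6
620 14 [ 625.  -312.8  203.2] -321.0 -296.0 212.0
630 25 [ 636.5 -303.9  202.4] -327.0 -289.0 212.0
640 21 [ 643.1 -299.7  199.7] -330.0 -292.0 212.4
650 10 [ 653.1 -301.4  202.6] -309.0 -293.0 212.5
670 3 [ 676.8 -325.1  199.5] -326.0 -324.0 201.9
680 3 [ 681.8 -328.3  189.9] -329.0 -327.0 193.4
```

Crop: the packet in the dish is the smaller brown one, and the neck and lug lean to the lower left (+y, -x). The beam's turned-up tip is at about (535,-225,230) and the beam runs back at yaw of about -40.4°. The dish centre is about (432,107), with pan yaw about 34° (neck 64 mm out, which fits). Moving over the lug now.

Request:
jog_arm --pt "0.037 -0.044 0" --pt "0.037 -0.044 0" --pt "0.037 -0.044 0" --pt "0.037 -0.044 0" --pt "0.037 -0.044 0" --pt "0.037 -0.044 0" --pt "0.037 -0.044 0" --pt "0.037 -0.044 0" --roll '[0, 0, 0, 0, 0, 0, 0, 0]' --jaw 0

```text
time_s: 1.1
tool_pos: [339.8, -105.8, 231.3]
eef_rot: [180.0, -0.0, 16.2]
force: [2.4, 0.0, 0.0]
width: 85.6
grasp_force: 0.0
```

Request:
jog_arm --pt "0.037 -0.044 0" --pt "0.037 -0.044 0" --pt "0.037 -0.044 0" --pt "0.037 -0.044 0" --pt "0 0 0" --pt "0 0 0" --pt "0 0 0" --pt "0 0 0" --roll '[0, 0, 0, 0, -0.17, -0.17, -0.17, -0.17]'

```text
time_s: 2.1
tool_pos: [432.1, 102.9, 230.9]
eef_rot: [-180.0, 0.0, 55.5]
force: [0.2, 0.5, 0.0]
width: 85.4
grasp_force: 0.0
```

Request:
jog_arm --pt "0 0 0" --pt "0 0 0" --pt "0 0 0" --pt "0 0 0" --pt "0 0 0" --pt "0 0 0" --pt "0 0 0" --pt "0 0 0" --roll '[-0.17, -0.17, -0.17, -0.17, -0.17, -0.17, -0.178, 0]'

```text
time_s: 3.1
tool_pos: [432.2, 102.7, 231.0]
eef_rot: [-180.0, -0.0, 123.7]
force: [0.3, 0.4, -0.8]
width: 85.4
grasp_force: 0.0
```

```bash
python3 - <<'E'
from h import *
s=env.observe(); print(s['time_s'],s['tool_pos'],s['eef_rot'],s['joints'],s['force'],s['wrist_torque'])
grab('wrist','w0'); print(np.load('pics/w0.npz')['K'],np.load('pics/w0.npz')['T'].round(3))
E
```

```text
3.1 [432.2404208  102.7295086  231.02351445] [-1.79967550e+02 -1.96730102e-02  1.23684721e+02] [ 3.83303042e+00  7.50370563e+00 -2.57206263e+01  5.68136050e+01
  9.10479948e-04  6.01483033e+01] [ 0.33682385  0.38766849 -0.78358718] [-0.01704824 -0.0053193  -0.01996134]
[325.1922621  325.1922621  281.81790739 208.3668009 ] [[ 8.32000e-01  5.36000e-01  1.43000e-01  3.95740e+02]
 [ 5.55000e-01 -8.04000e-01 -2.16000e-01  1.56608e+02]
 [-1.00000e-03  2.59000e-01 -9.66000e-01  3.73665e+02]
 [ 0.00000e+00  0.00000e+00  0.00000e+00  1.00000e+00]]
```

View pics/w0.png

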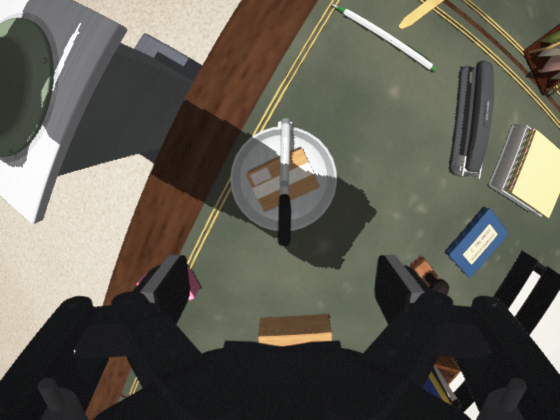

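Wrist view: the neck runs from (287,122) to the lug at (285,195–245), nearly in the plane between the fingers. I'll measure it with the fisheye depth.

```bash
cat >> h.py <<'E'
def loadw(s):
    z=np.load(f'pics/{s}.npz'); d=z['d'].astype(float); f,_,cx,cy=z['K']
    v,u=np.mgrid[:420,:560]; a=(u-cx)/f; b=(v-cy)/f; r=np.hypot(a,b)+1e-9; t=np.tan(r)/r
    W=(np.stack([a*t*d,b*t*d,d,np.ones_like(d)],-1)@z['T'].T)[...,:3]; W[d==0]=np.nan
    return z['p'],d,W
E
python3 - <<'E'
from h import *
p,D,W=loadw('w0'); Z=W[...,2]
box=np.zeros(Z.shape,bool); box[110:260,225:345]=1
g=p.max(2).astype(int)-p.min(2)
q=W[box&(Z>7)&(Z<26)&(g<30)]; print('rim',cv2.minEnclosingCircle(q[:,:2].astype('f4')))
for v in range(120,250,8):
    m=box[v]&(Z[v]>50)
    if m.any(): 
        u=np.where(m)[0]; print(v,u.min(),u.max(),W[v][m].mean(0).round(1),W[v][m][:,2].max().round(1))
q=W[box&(Z>150)&(p.max(2)<60)]; print(cv2.minAreaRect(q[:,:2].astype('f4')),q[:,2].max(),q.mean(0))
top=q[q[:,2]>180]; print('top',len(top),top.mean(0),cv2.minAreaRect(top[:,:2].astype('f4')))
q=W[box&(Z>50)]; l=cv2.fitLine(q[:,:2].astype('f4'),cv2.DIST_HUBER,0,.01,.01).ravel(); print('line',l,np.degrees(np.arctan2(l[1],l[0])))
q=W[box&(p[...,0]>p[...,2]*1.5)&(Z>20)&(Z<50)]; print('packet',cv2.minAreaRect(q[:,:2].astype('f4')),q[:,2].max())
E
```

```text
rim ((430.1361999511719, 107.72228240966797), 62.72075653076172)
120 282 288 [396.2 160.5  82.8] 84.9
128 281 289 [400.  154.6  92.5] 94.3
136 280 289 [403.4 148.7  96.4] 97.7
144 280 289 [407.2 143.1  97.4] 98.9
152 280 288 [410.6 137.3  98.7] 99.5
160 280 288 [414.3 131.6  99. ] 100.0
168 280 288 [418.1 126.   99.8] 101.2
176 279 288 [421.5 120.  100. ] 101.4
184 279 287 [423.4 116.4 115.1] 120.3
192 280 288 [426.  113.9 129.8] 131.0
200 279 289 [424.8 115.3 163.7] 166.4
208 278 290 [425.  114.8 182.4] 184.1
216 278 290 [427.4 111.1 184.3] 185.6
224 278 290 [430.3 106.9 184.5] 186.7
232 278 289 [432.9 102.4 184.3] 185.0
240 277 289 [435.5  98.  184.7] 185.8
((431.1566467285156, 105.64257049560547), (7.554325103759766, 25.030433654785156), 32.592918395996094) 186.72534916107708 [429.62305628 107.94495254 180.58207731]
top 473 [430.80793002 106.10961696 184.2508665 ] ((431.1684875488281, 105.60780334472656), (7.465131759643555, 24.984580993652344), 33.552406311035156)
line [  0.53396326  -0.8455077  420.4107     122.18924   ] -57.726364
packet ((429.03082275390625, 107.48838806152344), (64.66503143310547, 46.04536437988281), 58.917972564697266) 38.51537036396928
```

Request:
jog_arm --pt "0.003 0.001 0" --pt "0 0 0.02" --pt "0 0 0.02" --pt "0 0 0.02" --pt "0 0 0.01" --pt "0 0 0.01" --pt "0 0 0" --pt "0 0 0" --roll '[0.018, 0, 0, 0, 0, 0, 0, 0]'

```text
time_s: 4.15
tool_pos: [432.1, 105.8, 151.7]
eef_rot: [180.0, 0.0, 122.8]
force: [-0.4, -0.5, 0.3]
width: 85.6
grasp_force: 0.0
```

Request:
jog_arm --pt "0 0 0" --pt "0 0 0" --pt "0 0 0" --pt "0 0 0" --pt "0 0 0" --pt "0 0 0" --pt "0 0 0" --pt "0 0 0" --roll '[0, 0, 0, 0, 0, 0, 0, 0]' --jaw 1

```text
time_s: 5.15
tool_pos: [431.9, 105.8, 151.4]
eef_rot: [180.0, 0.0, 122.8]
force: [0.4, 0.0, 2.9]
width: 7.5
grasp_force: 59.4
```

Request:
jog_arm --pt "0 0 -0.003" --pt "0 0 -0.003" --pt "0 0 -0.004" --pt "0 0 -0.005" --pt "0 0 -0.005" --pt "0 0 0" --pt "0 0 0" --pt "0 0 0" --roll '[0, 0, 0, 0, 0, 0, 0, 0]'

```text
time_s: 6.15
tool_pos: [431.5, 105.8, 171.1]
eef_rot: [-180.0, -0.0, 122.8]
force: [0.3, 0.4, -6.8]
width: 6.8
grasp_force: 58.3
```

```bash
python3 - <<'E'
from h import *
s=env.observe(); print(s)
grab('wrist','w1')
p,D,W=loadw('w1'); im=cv2.imread('pics/w1.png'); cv2.imwrite('pics/w1c.png',cv2.resize(im[90:360,180:400],None,fx=2,fy=2))
E
```

```text
{'time_s': 6.15, 'joints': array([ 4.23963830e+00,  1.07692142e+01, -3.13095097e+01,  4.79407034e+01,
       -1.95244662e-04,  6.14650373e+01]), 'qd': array([0.01226115, 0.02728811, 0.09042251, 0.01954143, 0.00179327,
       0.07730116]), 'joint_torque': array([ 2.86661798e-04, -3.72490382e+01,  2.60357380e+01,  2.20123376e-02,
        4.11724008e-02,  1.07203155e-05]), 'tool_pos': array([431.52302618, 105.79014754, 171.126266  ]), 'eef_rot': array([-1.79982839e+02, -9.10877350e-03,  1.22774600e+02]), 'force': array([ 0.27381183,  0.42185338, -6.79641202]), 'wrist_torque': array([ 0.01778073,  0.00829888, -0.01113814]), 'grasp_force': 58.3288711309433, 'width': 6.758606598886785}
```

View pics/w1c.png

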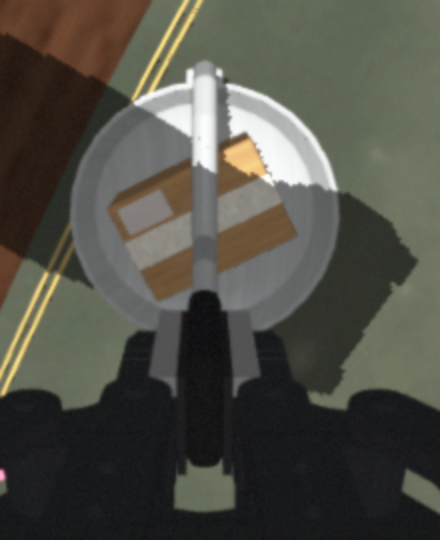

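The lug is held centred between the pads, with the pan clear of the desk and the packet in it. Next I'll measure the pan's lean and weight.

```bash
cat >> h.py <<'E'
def plane(q):
    c=np.median(q,0)
    for _ in range(5):
        u,s,vt=np.linalg.svd(q-c); n=vt[2]*np.sign(vt[2][2]); r=(q-c)@n
        q=q[abs(r)<max(1.5,2*np.median(abs(r)))]; c=q.mean(0)
    return n,c,len(q)
def lean(name,yaw_pan,box=(110,265,205,360)):
    p,D,W=loadw(name) if name[0]=='w' else load(name); 
    b=np.zeros(D.shape,bool); b[box[0]:box[1],box[2]:box[3]]=1
    o=p[...,0].astype(int)-p[...,2]; 
    return p,D,W,b,o
E
python3 - <<'E'
from h import *
F=[];T=[]
for i in range(8):
    viewer.grab_frame('wrist'); s=env.observe(); F.append(s['force']);T.append(s['wrist_torque'])
print(np.mean(F,0),np.std(F,0),np.mean(T,0),np.std(T,0),s['tool_pos'])
ps=np.radians(122.8); ex=np.array([np.cos(ps),np.sin(ps),0]); ey=np.array([np.sin(ps),-np.cos(ps),0])
o=np.array([431.5,105.8,0])
for n in('w0','w1'):
    p,D,W,b,_=lean(n,0)
    L=np.stack([(W-o)@ex,(W-o)@ey,W[...,2]],-1)   # L0 = toward neck
    z0=0 if n=='w0' else 20
    g=p.max(2).astype(int)-p.min(2)
    r=np.hypot(L[...,0],L[...,1])
    m=b&(r<62)&(L[...,2]>z0-8)&(L[...,2]<z0+14)&(g<40)
    q=L[m&(r<50)]; nn,c,k=plane(q); print(n,'floor',k,np.degrees(nn[0]/nn[2]).round(2),np.degrees(nn[1]/nn[2]).round(2),c.round(1))
    m=b&(r<40)&(L[...,2]>z0+25)&(L[...,2]<z0+45)
    nn,c,k=plane(L[m]); print('pkt top',k,np.degrees(nn[0]/nn[2]).round(2),np.degrees(nn[1]/nn[2]).round(2),c.round(1))
    q=L[b&(r>54)&(r<66)&(L[...,2]>z0+8)&(L[...,2]<z0+28)&(g<40)]; nn,c,k=plane(q); print('rim',k,np.degrees(nn[0]/nn[2]).round(2),np.degrees(nn[1]/nn[2]).round(2),c.round(1))
E
```

```text
[ 0.09694347 -0.15696034 -6.84469692] [0.42208331 0.46734147 0.69346031] [-0.03773872 -0.02639276 -0.0141118 ] [0.02034423 0.01801414 0.02800589] [431.65683223 105.79820055 171.25891584]
w0 floor 1957 -0.07 0.12 [1.7 1.2 5.3]
pkt top 2078 0.12 0.12 [ 2.8 -1.6 36.1]
rim 939 -0.02 0.03 [ 0.5  0.  17.2]
w1 floor 2874 0.27 0.09 [ 3.3  1.8 24.9]
pkt top 3395 0.16 0.16 [ 2.8 -1.3 55.8]
rim 1372 -0.3 -0.0 [ 8.8 -2.  37. ]
```

Request:
jog_arm --pt "0 0 -0.007" --pt "0 0 -0.014" --pt "0 0 -0.014" --pt "0 0 -0.014" --pt "0 0 -0.014" --pt "0 0 -0.014" --pt "0 0 -0.007" --pt "0 0 0" --roll '[0, 0, 0, 0, 0, 0, 0.06, 0.1]'

```text
time_s: 7.6
tool_pos: [432.2, 105.9, 256.5]
eef_rot: [179.9, 0.0, 113.4]
force: [0.4, -0.5, -7.2]
width: 7.1
grasp_force: 58.5
```

Request:
jog_arm --pt "0 0 0" --pt "0 0 0" --pt "0 0 0" --pt "0 0 0" --pt "0 0 0" --pt "0 0 0" --pt "0 0 0" --pt "0 0 0" --roll '[0.15, 0.16, 0.16, 0.16, 0.16, 0.16, 0.11, 0.058]'

```text
time_s: 8.6
tool_pos: [431.6, 105.8, 255.7]
eef_rot: [-180.0, 0.0, 49.4]
force: [-0.7, -0.2, -7.3]
width: 7.3
grasp_force: 58.5
```

Request:
jog_arm --pt "-0.006 0.0085 0" --pt "-0.0124 0.0175 0" --pt "-0.0124 0.0175 0" --pt "-0.0124 0.0175 0" --pt "-0.0124 0.0175 0" --pt "-0.0124 0.0175 0" --pt "-0.0124 0.0175 0" --pt "-0.0124 0.0175 0" --roll '[0, 0, 0, 0, 0, 0, 0, 0]'

```text
time_s: 9.6
tool_pos: [471.2, -51.3, 255.5]
eef_rot: [180.0, 0.0, 49.6]
force: [-1.0, 0.7, -5.6]
width: 6.8
grasp_force: 58.6
```

Request:
jog_arm --pt "-0.0124 0.0175 0" --pt "-0.0124 0.0175 0" --pt "-0.0124 0.0175 0" --pt "-0.0124 0.0175 0" --pt "-0.0124 0.0175 0" --pt "-0.0124 0.0175 0" --pt "-0.0124 0.0175 0" --pt "-0.006 0.0085 0" --roll '[0, 0, 0, 0, 0, 0, 0, 0]'

```text
time_s: 10.6
tool_pos: [511.1, -207.0, 255.2]
eef_rot: [180.0, -0.0, 49.5]
force: [-0.1, 0.5, -6.7]
width: 7.1
grasp_force: 58.6
```

```bash
python3 - <<'E'
from h import *
grab('wrist','w2'); grab('top','t2'); grab('scene','s2'); s=env.observe(); print(s['time_s'],s['tool_pos'],s['eef_rot'],s['force'],s['wrist_torque'],s['joints'])
w=cv2.imread('pics/w2.png'); t=cv2.imread('pics/t2.png'); sc=cv2.imread('pics/s2.png')
a=cv2.resize(t[130:270,350:490],(400,400)); b=cv2.resize(sc[110:230,310:430],(400,400))
cv2.imwrite('pics/c2.png',np.hstack([w,np.vstack([a,b])[:,:][:800]][:1]) if 0 else np.hstack([cv2.resize(w,(533,400)),cv2.resize(b,(260,260))[:,:] if 0 else cv2.resize(b,(267,400))]))
E
```

```text
10.75 [ 510.57822512 -205.50042623  255.06605551] [-1.79949407e+02 -2.88398045e-02  4.95213282e+01] [-0.64767483 -0.15972556 -7.29563303] [0.04540258 0.12644757 0.00674217] [-2.96300602e+01  1.79331098e+01 -8.56145452e+00  6.35496962e+01
  3.78466815e-02  1.00848584e+02]
```

View pics/c2.png

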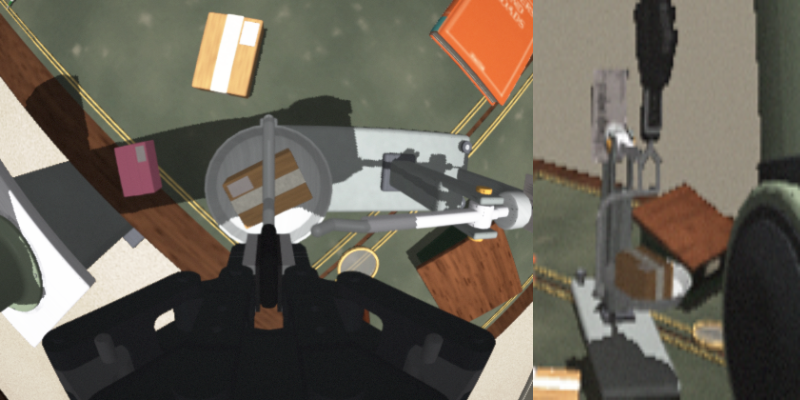

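Wrist view: the pan is held just outside the tip, which is at about (334,240) in the full picture. The beam runs back to the right nearly square to the lug plane. I'll measure the beam in the tool frame.

```bash
python3 - <<'E'
from h import *
F=[];T=[];A=[]
for i in range(6):
    grab('wrist',f'w3_{i}'); s=env.observe(); F.append(s['force']);T.append(s['wrist_torque'])
print(np.mean(F,0),np.mean(T,0),np.std(T,0),s['tool_pos'],s['eef_rot'])
ps=np.radians(s['eef_rot'][2]); ex=np.array([np.cos(ps),np.sin(ps),0]); ey=np.array([np.sin(ps),-np.cos(ps),0]); o=np.array([*s['tool_pos'][:2],0])
print('tool frame: x=neck side, y=beam back')
for n,ld in(('w3_0',loadw),('w3_3',loadw),('t2',load),('t0',load),('s0',load)):
    p,D,W=ld(n); L=np.stack([(W-o)@ex,(W-o)@ey,W[...,2]],-1)
    m=(abs(L[...,0])<14)&(L[...,1]>26)&(L[...,1]<130)&(L[...,2]>190)&(L[...,2]<245)&(p.max(2)>50)
    q=L[m]; print(n,len(q))
    if len(q)<10: continue
    l=cv2.fitLine(q[:,[1,0]].astype('f4'),cv2.DIST_HUBER,0,.01,.01).ravel(); sl=l[1]/l[0]; print(' x at saddle y=45',l[3]+sl*(45-l[2]),'slope deg',np.degrees(sl))
    for y in (28,30,32,34,36,38,40,43,46,49,52,56,60,70,80,100,120):
        r=q[abs(q[:,1]-y)<1.5]
        if len(r): print('  ',y,len(r),'x',r[:,0].min().round(1),r[:,0].max().round(1),'z',np.percentile(r[:,2],[5,50,95]).round(1))
E
```

```text
[-0.07050989  0.05969923 -6.98089514] [-0.02566206  0.01107698 -0.00402647] [0.01759266 0.02194816 0.04670935] [ 510.58220596 -204.78403303  255.419705  ] [-1.79997819e+02 -8.35313137e-03  4.95986530e+01]
tool frame: x=neck side, y=beam back
w3_0 2229
 x at saddle y=45 -0.12869313 slope deg 0.58549416
   28 58 x -4.5 1.8 z [226.7 229.  231. ]
   30 74 x -5.4 2.2 z [226.9 229.5 231.3]
   32 65 x -4.9 2.2 z [224.9 229.  231.1]
   34 60 x -4.4 2.1 z [223.8 227.2 229.6]
   36 61 x -4.6 2.2 z [221.2 225.6 227.7]
   38 57 x -4.4 2.4 z [219.2 223.7 226.2]
   40 54 x -4.8 2.4 z [216.9 221.9 223.7]
   43 63 x -4.5 2.3 z [216.3 219.6 221.1]
   46 71 x -5.7 2.7 z [217.7 220.3 222. ]
   49 69 x -5.1 2.5 z [217.7 221.3 222.9]
   52 76 x -5.5 2.4 z [218.7 222.1 223.7]
   56 72 x -5.6 2.3 z [220.3 223.3 224.8]
   60 66 x -5.0 2.3 z [220.5 224.  225.6]
   70 79 x -5.8 3.0 z [214.3 222.3 223.3]
   80 73 x -5.7 2.8 z [213.6 220.7 222. ]
   100 60 x -5.0 3.1 z [210.9 217.8 218.8]
   120 56 x -4.9 2.9 z [206.4 214.4 215.8]
w3_3 2217
 x at saddle y=45 -0.084794 slope deg 0.53847957
   28 60 x -5.0 1.7 z 
[... 1340 characters left out ...]
 3 x -1.6 3.2 z [218.6 219.2 222.9]
   60 3 x -2.0 1.3 z [220.6 222.1 225.9]
   70 5 x -2.8 4.3 z [221.8 222.9 225. ]
   80 4 x -1.9 4.7 z [215.3 220.1 225.1]
   100 5 x -4.1 4.4 z [211.  217.4 219.1]
   120 4 x -1.9 5.0 z [213.9 214.8 216.3]
s0 44
 x at saddle y=45 3.6405718 slope deg 1.1338965
   30 2 x 1.5 1.6 z [219.7 221.  222.4]
   32 4 x 1.5 4.2 z [219.1 220.9 222.5]
   34 4 x 0.2 4.2 z [215.3 217.3 221.7]
   36 3 x -0.5 3.3 z [211.9 215.2 215.5]
   38 1 x -0.5 -0.5 z [211.6 211.6 211.6]
   40 3 x 1.7 4.9 z [211.  213.8 216.6]
   46 2 x 1.1 3.6 z [218.5 220.  221.5]
   56 2 x -1.1 1.6 z [221.9 222.  222.2]
   70 1 x 4.7 4.7 z [215.7 215.7 215.7]
   80 2 x 2.4 5.3 z [210.5 214.5 218.6]
```

Saddle is 43.5 mm ahead at z ≈ 219.5, which matches the 219 given. The rod is 1.3 mm to -x of the tool, and the tip top is at 231. Threading now.

Request:
jog_arm --pt "-0.0013 0 -0.001" --pt "0 0.004 0" --pt "0 0.005 0" --pt "0 0.005 0" --pt "0 0.005 0" --pt "0 0.004 0" --pt "0 0.002 0" --pt "0 0 0" --roll '[0, 0, 0, 0, 0, 0, 0, 0]'

```text
time_s: 12.05
tool_pos: [528.8, -222.7, 256.2]
eef_rot: [-180.0, 0.0, 49.5]
force: [0.9, -0.3, -7.9]
width: 7.4
grasp_force: 58.6
```

Request:
jog_arm --pt "0 0.003 0" --pt "0 0.003 0" --pt "0 0.003 0" --pt "0 0.003 0" --pt "0 0.003 0" --pt "0 0.0025 0" --pt "0 0.001 0" --pt "0 0 0" --roll '[0, 0, 0, 0, 0, 0, 0, 0]'

```text
time_s: 13.05
tool_pos: [542.9, -234.6, 256.2]
eef_rot: [-180.0, -0.0, 49.5]
force: [-0.3, -0.5, -6.6]
width: 7.3
grasp_force: 58.6
```

```bash
cat >> h.py <<'E'
def stat(n=6,tag='x'):
    F=[];T=[];P=[]
    for i in range(n):
        grab('wrist',tag); s=env.observe(); F.append(s['force']);T.append(s['wrist_torque']);P.append(s['tool_pos'])
    ps=np.radians(s['eef_rot'][2]); ex=np.array([np.cos(ps),np.sin(ps),0]); ey=np.array([np.sin(ps),-np.cos(ps),0]); F=np.mean(F,0);T=np.mean(T,0);P=np.mean(P,0)
    print('t',s['time_s'],'pos',P.round(1),'yaw',s['eef_rot'][2].round(2),'F x/y/z tool-horiz',(F@ex).round(2),(F@ey).round(2),F[2].round(2),'T about x/y',(T@ex).round(3),(T@ey).round(3),'grip',s['grasp_force'],s['width'])
    o=np.array([*P[:2],0]); p,D,W=loadw(tag); L=np.stack([(W-o)@ex,(W-o)@ey,W[...,2]],-1); z0=P[2]-151.4
    r=np.hypot(L[...,0],L[...,1]); b=np.zeros(D.shape,bool); b[110:265,205:360]=1
    m=b&(r<40)&(L[...,2]>z0+25)&(L[...,2]<z0+45)
    nn,c,k=plane(L[m]); print('pkt top lean toward neck',k,np.degrees(nn[0]/nn[2]).round(2),np.degrees(nn[1]/nn[2]).round(2),c.round(1))
    m=b&(L[...,0]>20)&(L[...,0]<60)&(abs(L[...,1])<9)&(L[...,2]>z0+80)&(L[...,2]<z0+112)
    q=L[m]; l=cv2.fitLine(q[:,[0,2]].astype('f4'),cv2.DIST_HUBER,0,.01,.01).ravel(); print('arm slope',len(q),np.degrees(l[1]/l[0]).round(2))
    return L,p,z0
E
python3 - <<'E'
from h import *
L,p,z0=stat(4,'w4'); stat
b=(abs(L[...,0])<14)&(L[...,1]>8)&(L[...,1]<130)&(L[...,2]>180)&(L[...,2]<245)&(p.max(2)>50)
q=L[b]
for y in (10,15,20,40,60,80,100): 
    r=q[abs(q[:,1]-y)<1.5]
    if len(r): print(y,len(r),r[:,0].min().round(1),r[:,0].max().round(1),np.median(r[:,2]).round(1))
im=cv2.imread('pics/w4.png'); grab('scene','s4'); s=cv2.imread('pics/s4.png')
cv2.imwrite('pics/c4.png',np.hstack([cv2.resize(im[120:320,200:400],(400,400),interpolation=2),cv2.resize(s[110:190,315:395],(400,400),interpolation=2)]))
p,D,W,_,_=lean('w1',0); 
E
```

```text
t 13.25 pos [ 542.8 -234.6  256.3] yaw 49.55 F x/y/z tool-horiz -0.09 -0.3 -6.7 T about x/y -0.015 -0.051 grip 58.601176142692566 7.478674877240088
pkt top lean toward neck 3253 0.32 0.18 [  3.5  -0.2 141. ]
arm slope 860 -10.06
10 66 -3.8 4.2 222.6
15 69 -2.9 4.0 224.0
20 93 -4.6 4.8 223.1
40 79 -3.6 4.5 220.1
60 77 -3.5 5.2 217.1
80 64 -3.3 4.9 214.1
100 65 -4.9 4.7 210.9
```

View pics/c4.png

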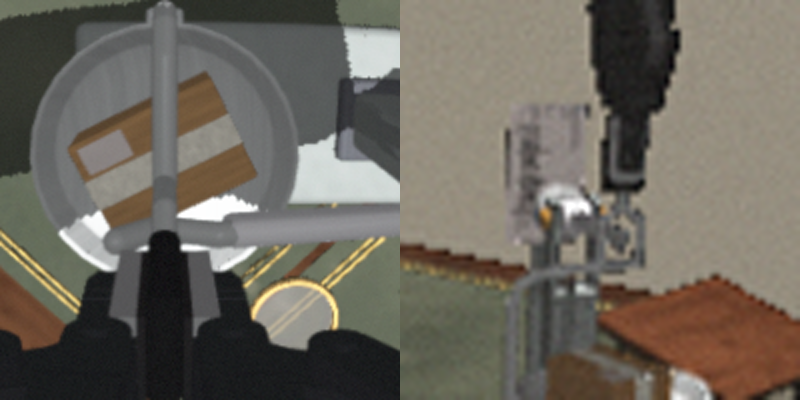

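The eye is threaded: the tip pokes out at the near side of the eye (crop (110,235)), with the rod centred in the window. Lowering onto the saddle.

Request:
jog_arm --pt "0 0 0.003" --pt "0 0 0.003" --pt "0 0 0.003" --pt "0 0 0.003" --pt "0 0 0.002" --pt "0 0 0.002" --pt "0 0 0.001" --pt "0 0 0" --roll '[0, 0, 0, 0, 0, 0, 0, 0]'

```text
time_s: 14.3
tool_pos: [542.8, -234.4, 239.3]
eef_rot: [-180.0, -0.0, 49.6]
force: [-1.2, 2.3, -4.8]
width: 7.0
grasp_force: 58.8
```

Request:
jog_arm --pt "0 0 0.002" --pt "0 0 0.002" --pt "0 0 0.002" --pt "0 0 0.002" --pt "0 0 0.002" --pt "0 0 0.002" --pt "0 0 0" --pt "0 0 0" --roll '[0, 0, 0, 0, 0, 0, 0, 0]'

```text
time_s: 15.3
tool_pos: [542.8, -234.3, 227.3]
eef_rot: [-180.0, -0.0, 49.6]
force: [-1.3, 4.3, -4.3]
width: 7.0
grasp_force: 59.1
```

```bash
python3 - <<'E'
from h import *
L,p,z0=stat(4,'w5')
E
```

```text
t 15.5 pos [ 542.8 -234.3  227.3] yaw 49.56 F x/y/z tool-horiz 2.96 -4.54 -3.85 T about x/y 1.004 0.628 grip 59.07181978225708 7.0940772674088555
pkt top lean toward neck 3364 0.05 0.36 [  2.9  -1.  112. ]
arm slope 862 -9.92
```

Request:
jog_arm --pt "0.0005 -0.001 0" --pt "0.0005 -0.001 0" --pt "0 0 0" --pt "0 0 0" --roll '[0, 0, 0, 0]'

```text
time_s: 16.0
tool_pos: [542.5, -233.3, 227.6]
eef_rot: [179.9, 0.0, 49.5]
force: [1.1, 0.1, -3.6]
width: 7.4
grasp_force: 59.1
```

```bash
python3 - <<'E'
from h import *
L,p,z0=stat(3,'w6')
E
```

```text
t 16.15 pos [ 542.3 -233.1  227.5] yaw 49.54 F x/y/z tool-horiz 0.9 0.43 -3.79 T about x/y -0.104 0.171 grip 59.07639563083649 7.026483819461979
pkt top lean toward neck 3395 0.14 0.12 [  2.5  -0.4 112.2]
arm slope 850 -10.37
```

Request:
jog_arm --pt "0 0 0.002" --pt "0 0 0.002" --pt "0 0 0.002" --pt "0 0 0.002" --pt "0 0.0002 0.002" --pt "0 0.0002 0.002" --pt "0 0.0002 0.002" --pt "0 0 0.001" --roll '[0, 0, 0, 0, 0, 0, 0, 0]'

```text
time_s: 17.15
tool_pos: [542.3, -232.9, 212.1]
eef_rot: [-180.0, 0.0, 49.5]
force: [-1.3, -0.3, -2.3]
width: 7.1
grasp_force: 59.4
```

```bash
python3 - <<'E'
from h import *
L,p,z0=stat(4,'w7')
E
```

```text
t 17.35 pos [ 542.3 -232.9  212.2] yaw 49.55 F x/y/z tool-horiz -0.42 -0.88 -1.86 T about x/y 0.23 -0.14 grip 59.40914869308472 7.1375447946067805
pkt top lean toward neck 3420 0.17 0.2 [ 2.4 -0.8 97. ]
arm slope 872 -10.5
```

Request:
jog_arm --pt "0 0 0.002" --pt "0 0 0.002" --pt "0 0 0.002" --pt "0 0 0.002" --pt "0 0 0.002" --pt "0 0 0.002" --pt "0 0 0.001" --pt "0 0 0" --roll '[0, 0, 0, 0, 0, 0, 0, 0]'

```text
time_s: 18.35
tool_pos: [542.9, -233.3, 199.5]
eef_rot: [179.9, -0.0, 49.5]
force: [0.2, -1.5, 0.9]
width: 7.2
grasp_force: 59.7
```

```bash
python3 - <<'E'
from h import *
L,p,z0=stat(8,'w8')
E
```

```text
t 18.75 pos [ 542.8 -233.3  199.6] yaw 49.54 F x/y/z tool-horiz -1.0 2.28 0.26 T about x/y -0.544 -0.232 grip 59.77749466896057 6.837624962884716
pkt top lean toward neck 3390 0.09 0.03 [ 2.4 -0.5 84.2]
arm slope 862 -10.12
```

Request:
jog_arm --pt "0 0.0008 -0.001" --pt "0 0 0" --pt "0 0 0" --roll '[0, 0, 0]'

```text
time_s: 19.12
tool_pos: [542.8, -233.2, 200.1]
eef_rot: [-180.0, 0.0, 49.6]
force: [1.4, -2.1, 0.6]
width: 7.0
grasp_force: 59.7
```

```bash
python3 - <<'E'
from h import *
L,p,z0=stat(5,'w9')
E
```

```text
t 19.375 pos [ 542.8 -233.3  200.1] yaw 49.55 F x/y/z tool-horiz -1.13 0.52 -0.06 T about x/y -0.109 -0.211 grip 59.70817029476166 7.661126052761631
pkt top lean toward neck 3385 0.31 0.19 [ 2.3 -0.8 84.8]
arm slope 859 -10.5
```

Request:
jog_arm --pt "0.0005 0 0" --pt "0.0005 0 0" --pt "0.0005 0 0" --pt "0.0005 0 0" --pt "0 0 0" --roll '[0, 0, 0, 0, 0]'

```text
time_s: 20.0
tool_pos: [543.2, -232.9, 200.0]
eef_rot: [-180.0, 0.2, 49.5]
force: [-4.5, -4.6, -0.1]
width: 7.1
grasp_force: 59.7
```

```bash
python3 - <<'E'
from h import *
L,p,z0=stat(5,'w10')
E
```

```text
t 20.25 pos [ 543.2 -232.9  200. ] yaw 49.5 F x/y/z tool-horiz -6.1 -0.21 -0.14 T about x/y 0.077 -1.527 grip 59.703542590141296 7.152878673902727
pkt top lean toward neck 3394 0.58 0.23 [ 1.6 -0.8 84.7]
arm slope 858 -10.78
```

Request:
jog_arm --pt "0.0005 0 0" --pt "0.0005 0 0" --pt "0.0005 0 0" --pt "0 0 0" --roll '[0, 0, 0, 0]'

```text
time_s: 20.75
tool_pos: [543.4, -232.7, 199.9]
eef_rot: [-180.0, 0.3, 49.5]
force: [-6.2, -6.8, 0.4]
width: 7.0
grasp_force: 59.7
```

```bash
python3 - <<'E'
from h import *
L,p,z0=stat(5,'w11')
E
```

```text
t 21.0 pos [ 543.4 -232.7  199.9] yaw 49.46 F x/y/z tool-horiz -9.81 -0.17 0.06 T about x/y 0.1 -2.255 grip 59.7023606300354 7.128270758873247
pkt top lean toward neck 3375 0.8 0.21 [ 0.7 -0.8 84.6]
arm slope 852 -11.07
```

Request:
jog_arm --pt "-0.0005 0 0" --pt "-0.0005 0 0" --pt "-0.0005 0 0" --pt "0 0 0" --roll '[0, 0, 0, 0]'

```text
time_s: 21.5
tool_pos: [543.2, -232.9, 200.0]
eef_rot: [-180.0, 0.2, 49.5]
force: [-4.2, -4.8, -0.1]
width: 6.8
grasp_force: 59.7
```

Request:
jog_arm --pt "0 0 0" --roll '[0]' --jaw 0.97

```text
time_s: 21.62
tool_pos: [543.2, -232.9, 200.0]
eef_rot: [-180.0, 0.2, 49.5]
force: [-5.6, -4.6, -0.2]
width: 7.4
grasp_force: 59.7
```

Request:
jog_arm --pt "0 0 0" --roll '[0]' --jaw 0.95

```text
time_s: 21.75
tool_pos: [543.2, -232.9, 200.0]
eef_rot: [-180.0, 0.2, 49.5]
force: [-4.9, -4.7, -0.6]
width: 7.4
grasp_force: 59.7
```

Request:
jog_arm --pt "0 0 0" --roll '[0]' --jaw 0.935

```text
time_s: 21.88
tool_pos: [543.2, -232.9, 200.0]
eef_rot: [-180.0, 0.2, 49.5]
force: [-4.5, -3.5, -0.3]
width: 7.3
grasp_force: 59.7
```

Request:
jog_arm --pt "0 0 0" --roll '[0]' --jaw 0.928

```text
time_s: 22.0
tool_pos: [543.2, -232.9, 200.0]
eef_rot: [-180.0, 0.2, 49.5]
force: [-3.9, -4.8, -0.2]
width: 7.5
grasp_force: 59.7
```

Request:
jog_arm --pt "0 0 0" --roll '[0]' --jaw 0.924

```text
time_s: 22.12
tool_pos: [543.2, -232.9, 200.0]
eef_rot: [-180.0, 0.2, 49.5]
force: [-4.5, -4.4, -0.5]
width: 7.2
grasp_force: 59.7
```

Request:
jog_arm --pt "0 0 0" --roll '[0]' --jaw 0.921

```text
time_s: 22.25
tool_pos: [543.2, -232.9, 200.0]
eef_rot: [-180.0, 0.2, 49.5]
force: [-4.3, -4.6, 0.1]
width: 7.3
grasp_force: 59.7
```

Request:
jog_arm --pt "0 0 0" --roll '[0]' --jaw 0.919

```text
time_s: 22.38
tool_pos: [543.2, -232.9, 200.0]
eef_rot: [-180.0, 0.2, 49.5]
force: [-3.7, -4.3, 1.1]
width: 7.5
grasp_force: 59.7
```

Request:
jog_arm --pt "0 0 0" --roll '[0]' --jaw 0.917

```text
time_s: 22.5
tool_pos: [543.2, -232.9, 200.0]
eef_rot: [-180.0, 0.2, 49.5]
force: [-4.9, -4.2, -0.2]
width: 7.3
grasp_force: 51.5
```

Request:
jog_arm --pt "0 0 0" --roll '[0]' --jaw 0.916

```text
time_s: 22.62
tool_pos: [543.2, -232.9, 200.0]
eef_rot: [-180.0, 0.2, 49.5]
force: [-4.2, -4.2, -0.2]
width: 7.3
grasp_force: 46.7
```

Request:
jog_arm --pt "0 0 0" --roll '[0]' --jaw 0.915

```text
time_s: 22.75
tool_pos: [543.2, -232.9, 200.0]
eef_rot: [-180.0, 0.2, 49.5]
force: [-3.7, -5.0, 0.0]
width: 7.5
grasp_force: 41.9
```

Request:
jog_arm --pt "0 0 0" --roll '[0]' --jaw 0.914

```text
time_s: 22.88
tool_pos: [543.2, -232.9, 200.0]
eef_rot: [-180.0, 0.2, 49.5]
force: [-3.8, -4.8, -0.2]
width: 7.3
grasp_force: 37.1
```

Request:
jog_arm --pt "0 0 0" --roll '[0]' --jaw 0.912

```text
time_s: 23.0
tool_pos: [543.4, -232.6, 200.0]
eef_rot: [-180.0, 0.1, 49.5]
force: [-3.3, -3.8, -0.9]
width: 7.5
grasp_force: 27.6
```

Request:
jog_arm --pt "0 0 0" --roll '[0]' --jaw 0.911

```text
time_s: 23.12
tool_pos: [543.8, -232.2, 200.1]
eef_rot: [-180.0, 0.1, 49.5]
force: [-3.4, -2.7, 0.7]
width: 7.9
grasp_force: 22.7
```

Request:
jog_arm --pt "0 0 0" --roll '[0]' --jaw 0.91

```text
time_s: 23.25
tool_pos: [544.2, -231.8, 200.1]
eef_rot: [-180.0, -0.0, 49.5]
force: [-2.1, -1.6, -0.1]
width: 7.9
grasp_force: 17.9
```

```bash
python3 - <<'E'
from h import *
L,p,z0=stat(3,'w12')
E
```

```text
t 23.4 pos [ 544.2 -231.8  200.2] yaw 49.55 F x/y/z tool-horiz -3.68 -1.03 0.14 T about x/y 0.232 -0.91 grip 17.848629355430603 7.878839535186052
pkt top lean toward neck 3370 2.14 0.26 [-2.6 -0.8 84.9]
arm slope 845 -15.02
```

```bash
cat >> h.py <<'E'
def lean2(tag,P):
    ps=np.radians(49.55); ex=np.array([np.cos(ps),np.sin(ps),0]); ey=np.array([np.sin(ps),-np.cos(ps),0]); o=np.array([*P[:2],0])
    p,D,W=loadw(tag); L=np.stack([(W-o)@ex,(W-o)@ey,W[...,2]],-1); z0=P[2]-151.4
    b=np.zeros(D.shape,bool); b[90:285,185:380]=1; g=p.max(2).astype(int)-p.min(2)
    r=np.hypot(L[...,0]+4,L[...,1])
    for nm,q in(('pkt',L[b&(r<42)&(L[...,2]>z0+24)&(L[...,2]<z0+48)]),('floor',L[b&(r<50)&(g<40)&(L[...,2]>z0-5)&(L[...,2]<z0+14)]),('rim',L[b&(r>48)&(r<72)&(g<40)&(L[...,2]>z0+11)&(L[...,2]<z0+26)]),('arm',L[b&(abs(L[...,1])<8)&(L[...,2]>z0+75)&(L[...,2]<z0+115)&(L[...,0]>8)&(L[...,0]<48)])):
        if nm=='arm':
            l=np.polyfit(q[:,0],q[:,2],1); print(' arm',len(q),np.degrees(np.arctan(l[0])).round(2), q[:,0].min(),q[:,0].max(),'z at x=30',np.polyval(l,30)-z0); continue
        n,c,k=plane(q); print(nm,k,np.degrees(n[0]/n[2]).round(2),np.degrees(n[1]/n[2]).round(2),c.round(1),end=' | ')
E
python3 - <<'E'
from h import *
lean2('w9',[542.8,-233.3,200.1]); lean2('w11',[543.4,-232.7,199.9]); lean2('w12',[544.2,-231.8,200.2])
E
```

```text
pkt 3364 0.3 0.17 [ 2.3 -0.9 84.8] | floor 2580 1.0 0.29 [ 3.4  0.4 53.9] | rim 1524 -0.28 0.08 [13.3 -4.  65.6] |  arm 815 -10.67 11.053717715532322 47.96541877104728 z at x=30 99.63638714942442
pkt 3364 0.81 0.21 [ 0.7 -0.9 84.6] | floor 2758 1.14 0.19 [ 2.3  1.7 53.7] | rim 1665 0.29 0.16 [11.7 -3.5 65.2] |  arm 815 -11.6 10.41897756781362 47.870754833478806 z at x=30 99.19882175334013
pkt 3369 2.16 0.25 [-2.6 -0.8 84.9] | floor 2498 1.62 0.32 [ 1.2  2.3 53.9] | rim 1738 1.28 0.39 [ 8.3 -4.2 64.9] |  arm 859 -12.43 8.26687952029322 47.79321161404518 z at x=30 98.08522843647961
```

Request:
jog_arm --pt "0 0 0" --roll '[0]' --jaw 0.909

```text
time_s: 23.52
tool_pos: [544.4, -231.5, 200.2]
eef_rot: [-180.0, -0.0, 49.6]
force: [-3.4, -0.3, -0.6]
width: 8.1
grasp_force: 13.0
```

Request:
jog_arm --pt "0 0 0" --roll '[0]' --jaw 0.908

```text
time_s: 23.65
tool_pos: [544.5, -231.4, 200.2]
eef_rot: [-180.0, -0.1, 49.6]
force: [-2.6, -0.5, -0.3]
width: 8.1
grasp_force: 8.1
```

```bash
python3 - <<'E'
from h import *
stat(5,'w13'); lean2('w13',env.observe()['tool_pos'])
E
```

```text
t 23.9 pos [ 544.5 -231.4  200.2] yaw 49.57 F x/y/z tool-horiz -1.1 -2.14 -0.68 T about x/y 0.439 -0.28 grip 8.083637952804565 8.033736470350238
pkt top lean toward neck 3320 2.81 0.31 [-4.  -0.7 85. ]
arm slope 840 -16.2
pkt 3325 2.81 0.3 [-4.1 -0.8 85. ] | floor 2485 2.1 0.24 [ 1.   3.4 53.8] | rim 1597 1.83 0.5 [ 7.4 -5.1 64.9] |  arm 882 -12.41 8.10624181462631 47.99262993138496 z at x=30 97.51085036096086
```

Request:
jog_arm --pt "0.0004 -0.0006 0" --pt "0 0 0" --roll '[0, 0]'

```text
time_s: 24.15
tool_pos: [544.4, -231.3, 200.4]
eef_rot: [180.0, -0.0, 49.6]
force: [-1.5, -0.3, -0.4]
width: 8.1
grasp_force: 8.1
```

Request:
jog_arm --pt "0 0 0" --pt "0 0 0" --roll '[0, 0]' --jaw 0.9073

```text
time_s: 24.4
tool_pos: [544.4, -231.3, 200.4]
eef_rot: [180.0, -0.0, 49.5]
force: [-1.3, -0.0, -0.3]
width: 7.7
grasp_force: 4.7
```

```bash
python3 - <<'E'
from h import *
stat(8,'w14'); lean2('w14',env.observe()['tool_pos'])
E
```

```text
t 24.8 pos [ 544.4 -231.3  200.4] yaw 49.55 F x/y/z tool-horiz -0.74 -0.29 -0.18 T about x/y 0.054 -0.175 grip 4.733659252524376 8.162300469017309
pkt top lean toward neck 3320 2.74 0.2 [-3.9 -0.3 85.2]
arm slope 819 -16.63
pkt 3317 2.78 0.2 [-4.  -0.4 85.2] | floor 2484 2.02 0.16 [ 1.2  2.4 54.2] | rim 1690 1.72 0.31 [ 7.2 -4.6 64.9] |  arm 855 -13.01 8.143776776648242 47.99711000624713 z at x=30 97.61525958998561
```

Request:
jog_arm --pt "0 0 0" --pt "0 0 0" --roll '[0, 0]' --jaw 0.9069

```text
time_s: 25.05
tool_pos: [544.4, -231.3, 200.4]
eef_rot: [180.0, -0.0, 49.6]
force: [-0.1, -0.3, -0.1]
width: 8.0
grasp_force: 2.8
```

Request:
jog_arm --pt "0 0 0" --pt "0 0 0" --roll '[0, 0]' --jaw 0.9066

```text
time_s: 25.3
tool_pos: [544.4, -231.3, 200.4]
eef_rot: [180.0, -0.0, 49.6]
force: [0.2, -0.6, -0.4]
width: 7.7
grasp_force: 1.3
```

```bash
python3 - <<'E'
from h import *
stat(5,'w15'); lean2('w15',env.observe()['tool_pos'])
E
```

```text
t 25.55 pos [ 544.4 -231.3  200.3] yaw 49.55 F x/y/z tool-horiz 0.06 0.63 0.2 T about x/y -0.161 0.006 grip 1.3993089459836483 7.785602946080358
pkt top lean toward neck 3370 2.91 0.17 [-4.1 -0.2 85.2]
arm slope 795 -16.55
pkt 3379 2.91 0.16 [-4.2 -0.3 85.2] | floor 2425 2.17 0.27 [ 1.   2.5 54.1] | rim 1560 1.99 0.19 [ 7.6 -4.  65.1] |  arm 836 -12.79 8.130681989332585 47.91484130888302 z at x=30 97.578515162007
```

Request:
jog_arm --pt "0 0 0" --pt "0 0 0" --roll '[0, 0]' --jaw 0.9064

```text
time_s: 25.8
tool_pos: [544.4, -231.3, 200.4]
eef_rot: [180.0, -0.0, 49.6]
force: [1.6, -0.6, 0.1]
width: 7.7
grasp_force: 1.3
```

Request:
jog_arm --pt "0 0 0" --pt "0 0 0" --pt "0 0 0" --roll '[0, 0, 0]' --jaw 0.9062

```text
time_s: 26.18
tool_pos: [544.3, -231.3, 200.3]
eef_rot: [180.0, -0.0, 49.5]
force: [0.8, 0.2, 0.3]
width: 7.8
grasp_force: 1.4
```

Request:
jog_arm --pt "0 0 0" --pt "0 0 0" --pt "0 0 0" --roll '[0, 0, 0]' --jaw 0.9055

```text
time_s: 26.55
tool_pos: [544.2, -231.2, 200.3]
eef_rot: [180.0, -0.0, 49.6]
force: [1.1, -1.0, -0.8]
width: 8.0
grasp_force: 1.3
```

```bash
python3 - <<'E'
from h import *
stat(3,'w16'); lean2('w16',env.observe()['tool_pos'])
E
```

```text
t 26.7 pos [ 544.2 -231.2  200.3] yaw 49.55 F x/y/z tool-horiz 0.55 1.53 -0.15 T about x/y -0.221 0.213 grip 1.274277102202177 7.954224050535535
pkt top lean toward neck 3292 2.91 -0.05 [-4.2  0.2 85.1]
arm slope 836 -16.3
pkt 3316 2.89 -0.01 [-4.2  0.1 85.1] | floor 2390 1.97 0.17 [ 0.5  2.6 54.1] | rim 1540 1.98 0.11 [ 7.4 -4.5 65. ] |  arm 881 -12.42 8.113256073803969 47.6866273960995 z at x=30 97.4336834934453
```

Request:
jog_arm --pt "0 0.0003 0" --pt "0 0.0003 0" --pt "0 0 0" --roll '[0, 0, 0]'

```text
time_s: 27.08
tool_pos: [544.3, -231.6, 200.1]
eef_rot: [-180.0, 0.0, 49.5]
force: [0.1, 0.7, -0.1]
width: 8.3
grasp_force: 0.1
```

```bash
python3 - <<'E'
from h import *
stat(5,'w17'); lean2('w17',env.observe()['tool_pos'])
E
```

```text
t 27.325 pos [ 544.4 -231.5  200.1] yaw 49.55 F x/y/z tool-horiz -0.02 -0.36 0.05 T about x/y 0.09 0.014 grip 0.31438155099749565 8.00726216917875
pkt top lean toward neck 3260 3.23 0.25 [-4.1 -0.5 84.9]
arm slope 835 -16.58
pkt 3282 3.22 0.29 [-4.2 -0.6 84.9] | floor 2449 2.15 0.28 [ 1.3  3.1 53.8] | rim 1417 1.88 0.57 [ 7.8 -6.6 64.7] |  arm 880 -12.78 8.05443495908179 47.94056375391071 z at x=30 97.27014130852007
```

Request:
jog_arm --pt "0 0 0" --pt "0 0 0" --pt "0 0 0" --pt "0 0 0" --roll '[0, 0, 0, 0]' --jaw 0.903

```text
time_s: 27.82
tool_pos: [544.6, -231.7, 200.3]
eef_rot: [-180.0, 0.0, 49.5]
force: [-1.4, 0.0, -0.1]
width: 8.3
grasp_force: 0.4
```

Request:
jog_arm --pt "0 0 0" --pt "0 0 0" --pt "0 0 0" --pt "0 0 0" --pt "0 0 0" --pt "0 0 0" --roll '[0, 0, 0, 0, 0, 0]' --jaw 0.89

```text
time_s: 28.58
tool_pos: [544.6, -231.7, 200.3]
eef_rot: [-180.0, 0.0, 49.5]
force: [-1.1, 0.6, 0.2]
width: 9.6
grasp_force: 0.0
```

```bash
python3 - <<'E'
from h import *
stat(3,'w18'); lean2('w18',env.observe()['tool_pos'])
E
```

```text
t 28.725 pos [ 544.7 -231.7  200.3] yaw 49.55 F x/y/z tool-horiz -0.57 0.04 0.03 T about x/y -0.015 0.019 grip 0.0040827569318935275 9.093180780050556
pkt top lean toward neck 3266 3.4 -0.09 [-4.6 -0.1 84.7]
arm slope 785 -17.49
pkt 3275 3.4 -0.1 [-4.8 -0.2 84.7] | floor 2372 2.36 0.0 [ 0.2  2.8 53.6] | rim 1331 1.91 0.26 [ 8.2 -5.5 64.2] |  arm 846 -13.14 8.008809808877153 47.98757280028545 z at x=30 96.7899606178222
```

Request:
jog_arm --pt "0 0 0" --pt "0 0 0" --pt "0 0 0" --pt "0 0 0" --roll '[0, 0, 0, 0]' --jaw 0.7

```text
time_s: 29.22
tool_pos: [544.6, -231.6, 200.3]
eef_rot: [-180.0, 0.0, 49.6]
force: [-0.4, 0.2, -0.2]
width: 25.7
grasp_force: 0.0
```

Request:
jog_arm --pt "0 0 -0.005" --pt "0 0 -0.01" --pt "0 0 -0.015" --pt "0 0 -0.015" --pt "0 0 -0.015" --pt "0 0 -0.015" --pt "0 0 -0.015" --pt "0 0 -0.005" --roll '[0, 0, 0, 0, 0, 0, 0, 0]'

```text
time_s: 30.22
tool_pos: [545.1, -231.9, 296.7]
eef_rot: [179.9, -0.0, 49.6]
force: [-0.2, 0.6, -0.4]
width: 25.5
grasp_force: 0.0
```

Request:
jog_arm --pt "0 0 0" --pt "0 0 0" --pt "0 0 0" --pt "0 0 0" --pt "0 0 0" --pt "0 0 0" --pt "0 0 0" --pt "0 0 0" --roll '[0, 0, 0, 0, 0, 0, 0, 0]'

```text
time_s: 31.22
tool_pos: [544.6, -231.6, 295.3]
eef_rot: [180.0, -0.0, 49.6]
force: [0.6, -0.2, 0.7]
width: 25.7
grasp_force: 0.0
```

```bash
python3 - <<'E'
from h import *
grab('wrist','w19'); grab('scene','s19'); s=cv2.imread('pics/s19.png')
w=cv2.imread('pics/w19.png')
cv2.imwrite('pics/c19.png',np.hstack([cv2.resize(w,(533,400)),cv2.resize(s[100:240,310:404],(267,400),interpolation=2)]))
E
```

```text
(no output)
```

View pics/c19.png

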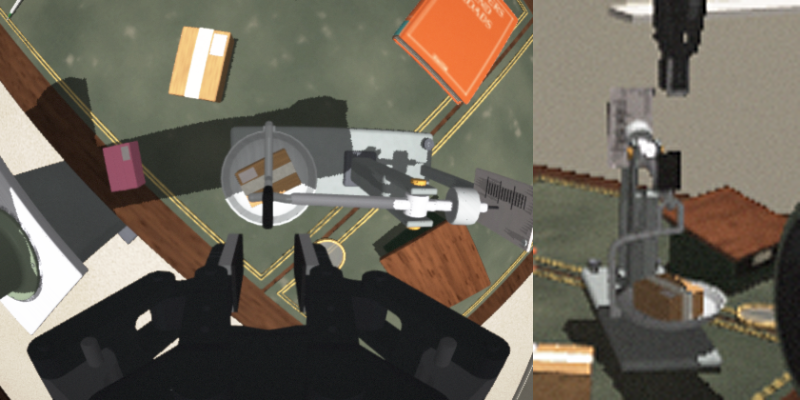

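The pan hangs still on the saddle (lug at (268,205) in the wrist half) with the packet in it. It is clear of the base, and the gripper is well above.

```bash
python3 -c "
from workcell import env
print(env.close_job())"
```

```text
the job is handed in; nothing more can be done
None
```

The pan, with the packet in it, now hangs freely and still on the saddle, about 50 mm above the desk and clear of the base; the gripper is clear of it and the job was handed in at about 31 s, but no verdict came back.

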